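Run a loose wing nut down on a dish rack

ROBOT

A 6-joint arm with a two-finger parallel gripper is mounted at the origin on the work surface. World frame = base frame: x ahead of the robot, y to its left, z up, the work surface at z = 0. Lengths are in m, angles in degrees, forces in N, time in s.
With the tool pointing down it reaches from about 0.25 to 0.725 m from the base axis. Payload 9.7 kg.
Tool frame: the origin (TCP) lies at the centre of the arm's flange, where the gripper is bolted on; the fingertips stand 173 mm ahead of it and the grasp point (between the pads) lies bot.grip_depth ahead of it (bot.grip_depth is the distance from the TCP to the grasp point, in m); z points along the fingers, y is the direction in which the jaws open and shut (so a half turn about z gives the same grasp; the last joint's range is limited). The gripper opens to 85 mm and grips with 20 to 120 N. Pads are 22 mm wide; open, the fingers measure 114 mm over their backs; the gripper's body (76 mm by 85 mm) begins 54 mm behind the grasp point. The pads swing forward as they close: fully open they stand 13 mm farther back than shut.
Start: joints at [-76.261, 4.979, 10.078, 95.1, 0, 90], TCP at [0.131, -0.534, 0.405] pointing down, gripper open.
Joint ranges: [-179.16, 179.16], [-48.56, 103.87], [-65.8, 70.77], [-126.05, 130.52], [-82.76, 87.17], [-180, 180]. Speed limits (degrees/s): [127.2, 127.2, 147.25, 180, 180, 180].

INTERFACE

Orientations are given as [roll, pitch, yaw] about the fixed x, y, z axes, in that order (R = Rz(yaw) Ry(pitch) Rx(roll)).
In Python, from workcell import status, viewer, bot gives the robot as it stands. The module is installed in compiled form; this text tells all that it offers.
- The arm moves only by the tool move_arm, never from a script. Its argument "commands" is a list of rows, each an object with "claw": the gripper's target within -1 to 1 (fully open at 1, half-way at 0, shut at -1); "travel": the shift along the tool's x, y, z in cm, a list of three; "turn": the turn about the tool's z in degrees. A call has 1 to 5 rows; each row shifts and turns the commanded pose from where the row before left it, along the tool's axes as they then stand; what a row does not reach is not made up. A row lasts 1/12 s, in which the tool goes at most 41.7 mm and 7.16 degrees, less where a joint would pass 70% of its speed; a pose out of reach is approached as far as the arm can. A call is refused whole if a number of a shift passes 4.17 or a number of a turn 7.16, either way. A call with a gripper value outside its range is refused whole. The fingers move at their own pace and stop on an object; "squeeze" is the grip in N (left out, the last holds). Time passes only in rows, so rows that do not move let the fingers close. It gives the time, the measured TCP pose, the force and the opening at its end, in the units of the state.
- status.get_obs(): the state, without advancing time (a new reading comes with each control period).
- viewer.camera(name): name is "scene" or "top"; returns the picture (384x512x3 uint8, blue, green, red); there is no depth.
- viewer.camera_params(name): a dict with "camera_matrix" (3x3 intrinsics, pixels), "D" ([k1, k2, p1, p2, k3] as OpenCV has them; the pictures are not rectified), "xyz" and "rotation" of the camera in the world. Camera axes: x right, y up, looking along -z (the intrinsics and any distortion apply to the point x, -y, -z); pixel columns grow to the right and rows downward; lengths in m; the calibration is good to about 2 mm. A picture is of the moment at which its call begins. camera_params takes no time and is no camera call.
- bot.job_done(): hands the job in, once; it reports no verdict.
The state is a dict: "time": time; "q": joint angles; "qd": joint speeds; "joint_efforts": joint torques, N m; "ee_pos": TCP position; "tcp_rot": TCP orientation; "wrist_force": force on the tool from outside, world axes, zero at the start; "torque": the same for the moment, N m; "opening": finger opening in m.
Only numpy, scipy, OpenCV 4.12 (cv2) and the standard library are available. Lean on these libraries where they do the work, as an engineer would, in place of code of your own. Each camera call takes 0.05 s, during which the arm holds its last target.

TASK

The wing nut (the one with two wings) on the front bar of the bamboo dish rack has worked loose. Push it round clockwise, seen from above, with repeated fingertip strokes on its wings until it is fully home and snug on its washer; do not pinch it or force it. Leave the round knurled cap at the bar's other end as it is, and do not lift or shift any of the loose things on the shelf.

Things in the scene. Friction and masses are not known exactly. Their poses are not given: they have to be found in the camera images.
- wing_nut_mid (a point): point on the axis of the steel wing nut, at mid-height of its wings; turns with the nut: x axis along the two wings, z up. Two upright wings, 7 mm thick, 20 mm tall (10 mm above and below this point), reach from the hub (radius 10 to 14 mm) to 40 mm from the axis. Nothing else within 75 mm of the axis is as high as the wings' lower edge, but the stud inside the hub
- wing_clamp: the fixed 38 mm rubber washer (6 mm thick) and upright stud under the wing nut, on the rack's front bar; origin under the washer's centre, z up
- wing_nut (a joint): turn of the wing nut in rad: 0 is fully home, negative is loose (start -6.6 to -4.2); grows as it is turned clockwise seen from above, sinking 4 mm per turn. It turns freely (about 0.02 N m of friction, stays where it is left) until the washer stops it at 0, slightly springy; the other way it stops at -8
- round_cap_mid (a point): centre of the round knurled steel cap (38 mm wide, 22 mm tall), tight at the other end of the front bar, 260 mm from the wing nut; not to be turned
- round_cap (a joint): turn of the round cap in rad, 0 at the start
- rack: bamboo dish rack, fixed to the shelf, 240 mm (x) by 360 mm (y); origin under its centre. The front bar (36 mm wide, top at 34 mm) lies at x = -100 mm along y and carries the two clamps at y = +130 and -130 mm, either way round; a row of pegs up to 89 mm high stands on the back bar at x = +100 mm
- cup_front: green ceramic cup, 76 mm wide, 80 mm tall, standing in front of the rack between the two clamps; origin at its underside, loose, not to be disturbed
- cup_rack: green ceramic cup, 76 mm wide, 80 mm tall, standing on the rack's slats; origin at its underside, loose, not to be disturbed
- strainer: stainless steel strainer bowl, 140 mm wide, 57 mm tall, with a 90 mm handle along its +x; origin at its underside, loose, not to be disturbed
- lunch_box: sealed plastic lunch box, 168 x 127 x 60 mm; origin at its underside, loose, not to be disturbed
- dish_brush: dish brush lying flat; origin at its underside, loose, not to be disturbed
- spoon: spoon lying flat; origin at its underside, loose, not to be disturbed

How it is judged:
By the outcome, as a careful person would: the job done as asked, in the order asked, and still so for the second after the job is handed in, with the robot touching nothing.
It also fails if it takes over 45 s, if anything falls off the work surface, if the arm or the gripper's body presses on something with over 40 N, if the wrist force passes 120 N, or if a joint passes its speed limit or range.

## Working session

There is one attempt and no reset: what is moved stays moved. The work goes in short steps, Python scripts to look and compute and a tool call to move; the robot and the scene stay as the last step left them, time stands still between calls to the robot, and variables do not carry over. Pictures are saved under pics/ and viewed, and the job is handed in when it is done.

Besides the shell and the picture viewer there is one more tool, called after "Call:" by a JSON object that holds its "name" and its "arguments". move_arm: Moves the arm, as the interface text tells. Its arguments: {"type":"object","properties":{"commands":{"type":"array"},"squeeze":{"type":"number"}},"required":["commands"]}

```bash
mkdir -p pics; ls
python3 - <<'E'
from workcell import status, viewer, bot
import cv2, numpy as np
print(status.get_obs(), bot.grip_depth)
for n in ("scene","top"):
    cv2.imwrite(f"pics/{n}0.png", viewer.camera(n))
    print(n, viewer.camera_params(n))
E
```

```text
pics
{'time': 0.0, 'q': array([-7.62626958e+01,  5.01306207e+00,  1.00339987e+01,  9.50979222e+01,
       -4.82936036e-05,  8.99997094e+01]), 'qd': array([-0.01316892,  0.09352507, -0.09931961, -0.02889062,  0.03923993,
        0.02156899]), 'joint_efforts': array([ 3.61935026e-04, -5.20392323e+01,  4.64805186e+01,  1.62611768e-02,
        8.86127191e-05,  5.40573666e-06]), 'ee_pos': array([ 0.13061245, -0.53428216,  0.40395999]), 'tcp_rot': array([-1.79923015e+02,  4.79030898e-05,  1.37375949e+01]), 'wrist_force': array([0.43680136, 0.05507403, 0.29259487]), 'torque': array([-0.07022018, -0.02823107,  0.01934512]), 'opening': 0.08504021490833329} 0.1547
scene {'camera_matrix': array([[407.77040554,   0.        , 251.60575627],
       [  0.        , 407.77040554, 193.30390261],
       [  0.        ,   0.        ,   1.        ]]), 'D': array([0.01763899, 0.        , 0.        , 0.        , 0.        ]), 'xyz': array([ 1.20384414, -0.00751416,  0.93888219]), 'rotation': array([37.88115878, -0.42926437, 91.35904566])}
top {'camera_matrix': array([[378.69671414,   0.        , 252.60380981],
       [  0.        , 378.69671414, 197.00732921],
       [  0.        ,   0.        ,   1.        ]]), 'D': array([-0.04476283,  0.        ,  0.        ,  0.        ,  0.        ]), 'xyz': array([ 0.24939675, -0.00699251,  1.26075922]), 'rotation': array([ 11.42242727,  -0.52807785, -88.62429871])}
```

View pics/scene0.png

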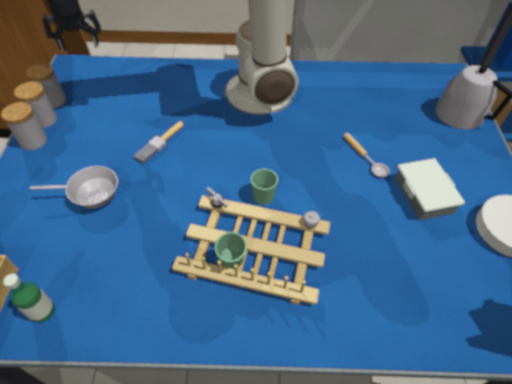

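View pics/top0.png

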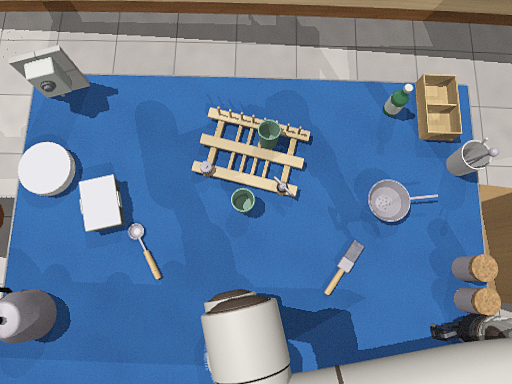

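The wing nut shows at about (216,198) in scene and (283,187) in top. The round cap is at (312,218) and (207,168). I'll zoom in next.

```bash
cat > h.py <<'E'
from workcell import status, viewer, bot
import cv2, numpy as np
from scipy.spatial.transform import Rotation as R
from scipy.optimize import least_squares
def cam(n):
    p=viewer.camera_params(n); return p, R.from_euler('xyz',p['rotation'],degrees=True).as_matrix()
def proj(n,X):
    p,r=cam(n); X=np.atleast_2d(X); c=(X-p['xyz'])@r; c=c*[1,-1,-1]
    return cv2.projectPoints(c.reshape(-1,1,3),np.zeros(3),np.zeros(3),p['camera_matrix'],p['D'])[0].reshape(-1,2)
def ray(n,uv):
    p,r=cam(n); u=cv2.undistortPoints(np.array(uv,float).reshape(-1,1,2),p['camera_matrix'],p['D']).reshape(2)
    return p['xyz'], r@np.array([u[0],-u[1],-1])
def atz(n,uv,z):
    o,d=ray(n,uv); return o+d*(z-o[2])/d[2]
def tri(a,b):
    f=lambda X: np.r_[proj('scene',X)[0]-a, proj('top',X)[0]-b]
    s=least_squares(f,[0.4,0,0.05]); return s.x, s.fun
def crop(n,c,w,h,s,name,img=None):
    img=viewer.camera(n) if img is None else img
    x,y=c; k=img[y-h:y+h,x-w:x+w]
    cv2.imwrite('pics/'+name,cv2.resize(k,None,fx=s,fy=s,interpolation=cv2.INTER_CUBIC))
E
python3 - <<'E'
from h import *
print(tri((216,198),(283,187)), tri((312,218),(207,168)))
a=cv2.imread('pics/scene0.png');b=cv2.imread('pics/top0.png')
crop('scene',(225,200),32,24,12,'zs0.png',a); crop('top',(280,187),32,24,12,'zt0.png',b)
crop('top',(245,165),60,50,6,'zr0.png',b)
E
```

```text
(array([ 0.53067801, -0.11310917,  0.04884743]), array([ 0.44940983,  0.02553592,  0.54066602, -0.01318562])) (array([0.58899276, 0.14320851, 0.04811397]), array([-0.45049558,  0.01091922, -0.56486711, -0.05608478]))
```

View pics/zs0.png

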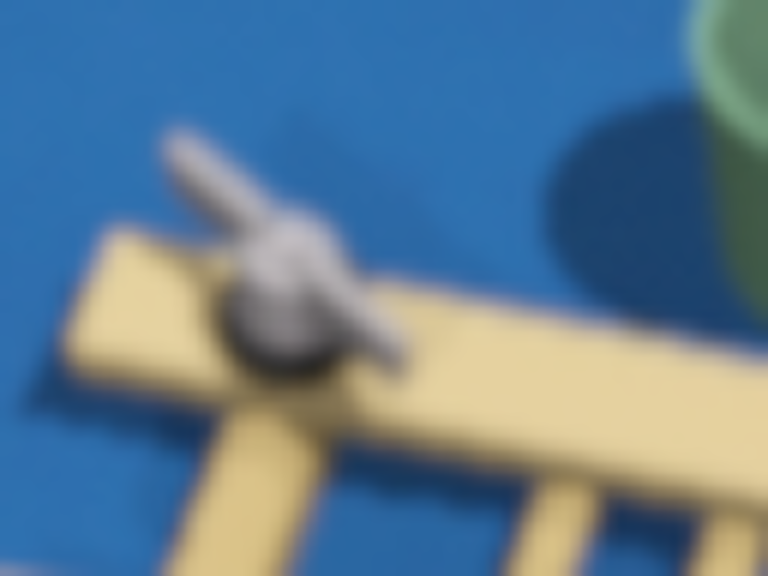

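View pics/zt0.png

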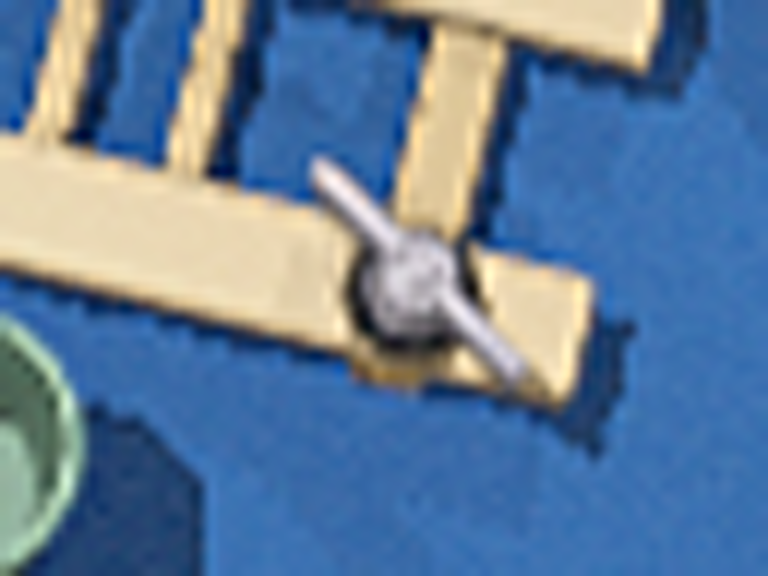

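View pics/zr0.png

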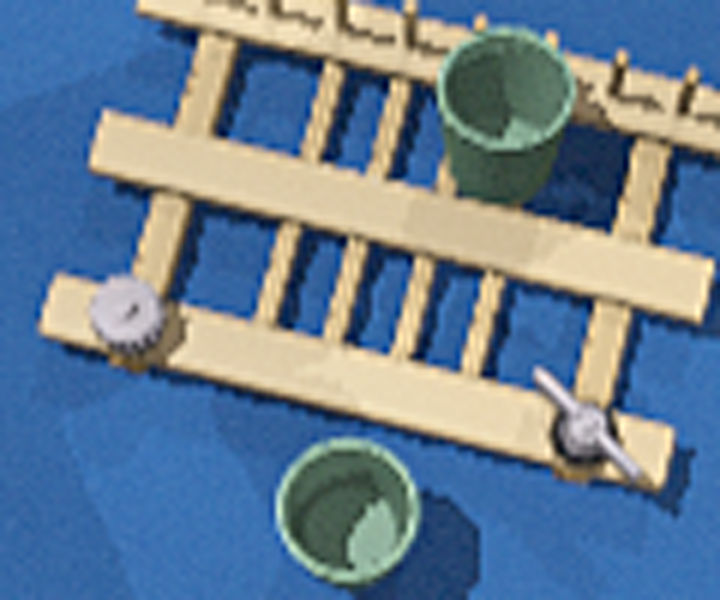

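Run:
```python
from h import *
A,ra=tri((225.9,206.4),(274.04,175.9)); B,rb=tri((207.1,187.2),(291.5,194.6))
print(A,ra,B,rb,(A+B)/2,np.linalg.norm((A-B)[:2]),np.degrees(np.arctan2(*(A-B)[1::-1])))
# washer/hub/bars
f=lambda u,v:((u+.5)/12-.5+248,(v+.5)/12-.5+163)
g=lambda u,v:((u+.5)/12-.5+193,(v+.5)/12-.5+176)
print('hub',tri(g(300,240),f(415,275)))
print('hub top@z.06',atz('top',f(415,275),.06),'washer',atz('top',f(413,292),.04),atz('scene',g(285,320),.04))
f2=lambda u,v:((u+.5)/6-.5+185,(v+.5)/6-.5+115)
print('cap',atz('top',f2(128,312),.06),'cupfront rim',atz('top',f2(348,508),.08),'cuprack',atz('top',f2(507,90),.114))
```

```text
[ 0.56507243 -0.08313712  0.05821622] [ 0.57329897  0.02749256  0.70587049 -0.00777867] [ 0.5032993  -0.13934013  0.0610301 ] [ 0.33334994  0.02167662  0.39331888 -0.01446719] [ 0.53418587 -0.11123862  0.05962316] 0.08351465134935784 42.29684687939613
hub (array([ 0.53253659, -0.10839421,  0.06252755]), array([ 0.2885424 ,  0.01608359,  0.34716757, -0.00791735]))
hub top@z.06 [ 0.53307747 -0.10747596  0.06      ] washer [ 0.53297314 -0.10863765  0.04      ] [ 0.53838289 -0.11348681  0.04      ]
cap [0.59025389 0.14366782 0.06      ] cupfront rim [0.4800738  0.01950272 0.08      ] cuprack [ 0.70347764 -0.05959631  0.114     ]
```

Triangulation puts the nut axis at about (0.533, -0.110), with the wings along 42°/222° and their tops at about z = 0.06. I'll move closer with the fingers shut.

Call:
{"name": "move_arm", "arguments": {"commands": [{"claw": -1, "travel": [2.4, -1.42, 0], "turn": 0}, {"claw": -1, "travel": [2.4, -1.42, 0], "turn": 0}, {"claw": -1, "travel": [2.4, -1.42, 0], "turn": 0}, {"claw": -1, "travel": [2.4, -1.42, 0], "turn": 0}, {"claw": -1, "travel": [2.4, -1.42, 0], "turn": 0}], "squeeze": 20}}

```text
time: 0.52
ee_pos: [0.231, -0.4358, 0.4043]
tcp_rot: [-180.0, 0.0, 13.7]
wrist_force: [0.4, -0.5, -0.9]
opening: 0.0255
```

Call:
{"name": "move_arm", "arguments": {"commands": [{"claw": -1, "travel": [2.4, -1.42, 0.5], "turn": 0}, {"claw": -1, "travel": [2.4, -1.42, 0.5], "turn": 0}, {"claw": -1, "travel": [2.4, -1.42, 0.5], "turn": 0}, {"claw": -1, "travel": [2.4, -1.42, 0.5], "turn": 0}, {"claw": -1, "travel": [2.4, -1.42, 0.5], "turn": 0}]}}

```text
time: 0.93
ee_pos: [0.3307, -0.3382, 0.3792]
tcp_rot: [-180.0, 0.0, 13.7]
wrist_force: [0.9, -0.7, 0.6]
opening: -0.0003
```

Call:
{"name": "move_arm", "arguments": {"commands": [{"claw": -1, "travel": [2.4, -1.42, 0.5], "turn": 0}, {"claw": -1, "travel": [2.4, -1.42, 0.5], "turn": 0}, {"claw": -1, "travel": [2.4, -1.42, 0.5], "turn": 0}, {"claw": -1, "travel": [2.4, -1.42, 0.5], "turn": 0}, {"claw": -1, "travel": [2.4, -1.42, 0.5], "turn": 0}]}}

```text
time: 1.35
ee_pos: [0.4305, -0.2406, 0.3542]
tcp_rot: [-180.0, 0.0, 13.7]
wrist_force: [-0.7, -0.7, -1.2]
opening: -0.0002
```

Call:
{"name": "move_arm", "arguments": {"commands": [{"claw": -1, "travel": [2.4, -1.42, 0], "turn": 0}, {"claw": -1, "travel": [2.4, -1.42, 0], "turn": 0}, {"claw": -1, "travel": [2.4, -1.42, 0], "turn": 0}, {"claw": -1, "travel": [2.4, -1.42, 0], "turn": 0}, {"claw": -1, "travel": [2.4, -1.42, 0], "turn": 0}]}}

```text
time: 1.77
ee_pos: [0.5302, -0.1432, 0.3543]
tcp_rot: [-180.0, 0.0, 13.7]
wrist_force: [0.5, 0.7, -0.6]
opening: -0.0001
```

Call:
{"name": "move_arm", "arguments": {"commands": [{"claw": -1, "travel": [0, 0, 0], "turn": -7}, {"claw": -1, "travel": [0, 0, 0], "turn": -7}, {"claw": -1, "travel": [0, 0, 0], "turn": -7}, {"claw": -1, "travel": [0, 0, 0], "turn": -7}, {"claw": -1, "travel": [0, 0, 0], "turn": -7}]}}

```text
time: 2.18
ee_pos: [0.5295, -0.1442, 0.3542]
tcp_rot: [-179.9, 0.0, 49.1]
wrist_force: [-0.4, -0.2, -0.1]
opening: -0.0001
```

Run:
```python
from h import *
print(status.get_obs()['q'])
```

```text
[-1.52376208e+01  4.08144754e+00  3.52275798e+00  8.94977879e+01
 -1.91468688e-03  1.15660559e+02]
```

Call:
{"name": "move_arm", "arguments": {"commands": [{"claw": -1, "travel": [0, 0, 0], "turn": -7}, {"claw": -1, "travel": [0, 0, 0], "turn": -7}, {"claw": -1, "travel": [0, 0, 0], "turn": -7}, {"claw": -1, "travel": [0, 0, 0], "turn": -7}, {"claw": -1, "travel": [0, 0, 0], "turn": -7}]}}

```text
time: 2.6
ee_pos: [0.5294, -0.1444, 0.3543]
tcp_rot: [-180.0, -0.0, 84.1]
wrist_force: [0.5, 0.3, -0.3]
opening: 0.0
```

Call:
{"name": "move_arm", "arguments": {"commands": [{"claw": -1, "travel": [0, 0, 0], "turn": -7}, {"claw": -1, "travel": [0, 0, 0], "turn": -7}, {"claw": -1, "travel": [0, 0, 0], "turn": -7}, {"claw": -1, "travel": [0, 0, 0], "turn": -7}, {"claw": -1, "travel": [0, 0, 0], "turn": -7}]}}

```text
time: 3.02
ee_pos: [0.5294, -0.1444, 0.3542]
tcp_rot: [-180.0, -0.0, 119.1]
wrist_force: [0.3, -0.2, 0.0]
opening: 0.0002
```

Call:
{"name": "move_arm", "arguments": {"commands": [{"claw": -1, "travel": [0, 0, 0], "turn": -7}, {"claw": -1, "travel": [0, 0, 0], "turn": -7}, {"claw": -1, "travel": [0, 0, 0], "turn": -7}, {"claw": -1, "travel": [0, 0, 0], "turn": -7}, {"claw": -1, "travel": [0, 0, 0], "turn": -7}]}}

```text
time: 3.43
ee_pos: [0.5294, -0.1444, 0.3543]
tcp_rot: [-180.0, -0.0, 154.1]
wrist_force: [-0.0, -0.3, -0.3]
opening: -0.0002
```

Call:
{"name": "move_arm", "arguments": {"commands": [{"claw": -1, "travel": [0, 0, 2.0], "turn": -7}, {"claw": -1, "travel": [0, 0, 2.0], "turn": -7}, {"claw": -1, "travel": [0, 0, 2.0], "turn": -7}, {"claw": -1, "travel": [0, 0, 2.0], "turn": 0}, {"claw": -1, "travel": [0, 0, 0], "turn": 0}]}}

```text
time: 3.85
ee_pos: [0.5284, -0.1441, 0.2704]
tcp_rot: [179.9, -0.4, 174.7]
wrist_force: [-0.8, 0.7, 0.1]
opening: 0.0003
```

Run:
```python
from h import *
o=status.get_obs();print(o['q'],o['ee_pos'],o['tcp_rot'])
crop('scene',(225,185),40,40,7,'zs1.png'); crop('top',(280,187),40,40,7,'zt1.png')
a=cv2.imread('pics/zs1.png');b=cv2.imread('pics/zt1.png');cv2.imwrite('pics/z1.png',np.hstack([a,b])[:, :800] if 0 else cv2.resize(np.hstack([a,b]),(800,400)))
p=o['ee_pos']-[0,0,.173]
print(proj('scene',p),proj('top',p))
```

```text
[-1.52548606e+01  4.36421520e+00 -5.42460379e+00  8.05728374e+01
 -1.26301420e-03 -1.00014003e+01] [ 0.52843709 -0.1441192   0.27035651] [179.93843333  -0.35637976 174.7467352 ]
[[203.70289535 185.99763849]] [[294.70210699 184.49290031]]
```

View pics/z1.png

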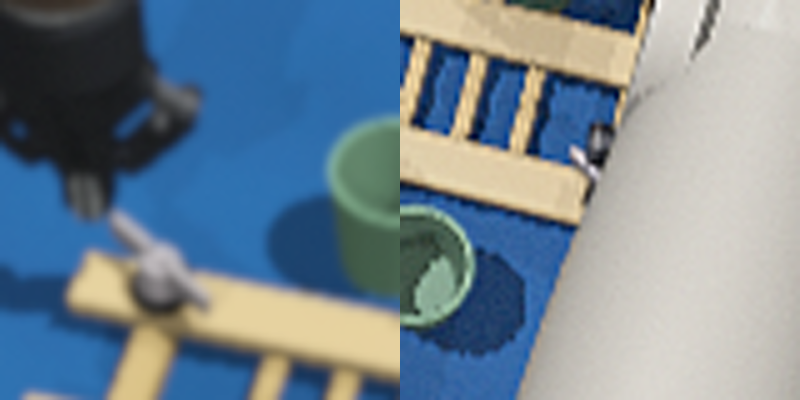

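Scene shows the shut fingertips at about (203,188), beside the lower-left wing and clear of everything else. I'll back up a little, lower to wing height and begin the first stroke on the wing at 222°.

Call:
{"name": "move_arm", "arguments": {"commands": [{"claw": -1, "travel": [-0.8, 0.07, 0.4], "turn": -5}, {"claw": -1, "travel": [0, 0, 1.0], "turn": -5}, {"claw": -1, "travel": [0, 0, 1.5], "turn": 0}, {"claw": -1, "travel": [0, 0, 1.5], "turn": 0}, {"claw": -1, "travel": [0, 0, 0], "turn": 0}]}}

```text
time: 4.37
ee_pos: [0.5372, -0.1443, 0.2296]
tcp_rot: [180.0, -0.1, -175.3]
wrist_force: [-0.9, 0.7, -1.1]
opening: -0.0
```

Call:
{"name": "move_arm", "arguments": {"commands": [{"claw": -1, "travel": [0.41, 0.025, 0], "turn": 7}, {"claw": -1, "travel": [0.41, 0.025, 0], "turn": 7}, {"claw": -1, "travel": [0.41, 0.025, 0], "turn": 7}, {"claw": -1, "travel": [0.41, 0.025, 0], "turn": 7}, {"claw": -1, "travel": [0.41, 0.025, 0], "turn": 7}]}}

```text
time: 4.78
ee_pos: [0.5181, -0.1402, 0.2329]
tcp_rot: [180.0, 0.1, 149.3]
wrist_force: [0.2, -1.1, 0.2]
opening: -0.0002
```

```bash
cat > look.py <<'E'
from h import *
import sys
k=sys.argv[1]
o=status.get_obs();print(o['time'],o['q'][[0,5]],o['ee_pos'],o['tcp_rot'][2],o['wrist_force'],o['torque'])
d=o['ee_pos'][:2]-[.5335,-.110]; print('phi',np.degrees(np.arctan2(d[1],d[0]))%360,'r',np.hypot(*d))
crop('scene',(220,190),32,30,8,f'ls{k}.png'); crop('top',(280,187),25,30,8,f'lt{k}.png')
cv2.imwrite(f'pics/l{k}.png',cv2.resize(np.hstack([cv2.imread(f'pics/ls{k}.png'),cv2.imread(f'pics/lt{k}.png')]),(798,420)))
E
python3 look.py 2
```

```text
4.7833 [-15.13849321  15.51913805] [ 0.51805424 -0.14019392  0.23294215] 149.34232291726067 [ 0.22052812 -1.09008727  0.21259486] [-0.24416066 -0.02962615 -0.00848374]
phi 242.90790046505177 r 0.033915255540126324
```

View pics/l2.png

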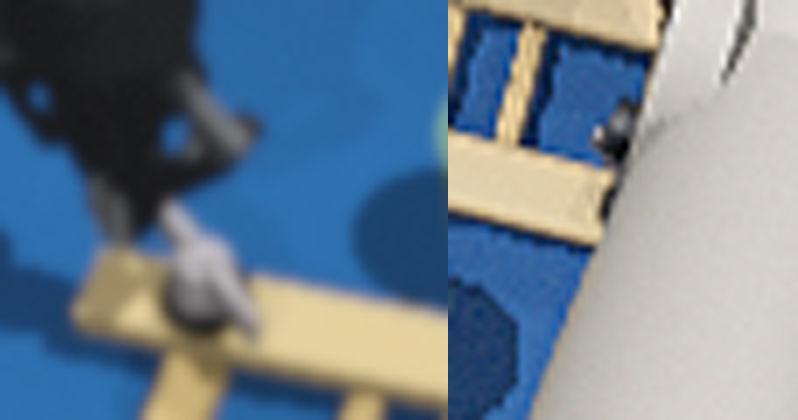

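The nut has begun to turn; its wing line in scene is steeper than before. I'll continue, lowering the tip a little.

Call:
{"name": "move_arm", "arguments": {"commands": [{"claw": -1, "travel": [0.41, 0.025, 0.15], "turn": 7}, {"claw": -1, "travel": [0.41, 0.025, 0.15], "turn": 7}, {"claw": -1, "travel": [0.41, 0.025, 0.15], "turn": 7}, {"claw": -1, "travel": [0.41, 0.025, 0.15], "turn": 7}, {"claw": -1, "travel": [0.41, 0.025, 0], "turn": 7}]}}

```text
time: 5.3
ee_pos: [0.5045, -0.1251, 0.2259]
tcp_rot: [179.9, 0.1, 114.7]
wrist_force: [-0.7, -0.7, 0.9]
opening: 0.0004
```

Call:
{"name": "move_arm", "arguments": {"commands": [{"claw": -1, "travel": [0.41, 0.025, 0], "turn": 7}, {"claw": -1, "travel": [0.41, 0.025, 0], "turn": 7}, {"claw": -1, "travel": [0.41, 0.025, 0], "turn": 7}, {"claw": -1, "travel": [0.41, 0.025, 0], "turn": 7}, {"claw": -1, "travel": [0.41, 0.025, 0], "turn": 7}]}}

```text
time: 5.72
ee_pos: [0.5019, -0.1049, 0.2259]
tcp_rot: [179.9, 0.0, 79.7]
wrist_force: [-0.1, 0.0, -0.6]
opening: -0.0003
```

```bash
python3 look.py 3
```

```text
5.7167 [-11.79970407  88.54475457] [ 0.501873   -0.10486114  0.2259284 ] 79.65553313564904 [-0.07896572  0.03709996 -0.55302988] [-0.07271192  0.1882688  -0.0010616 ]
phi 170.77104419139576 r 0.03204176775494543
```

View pics/l3.png

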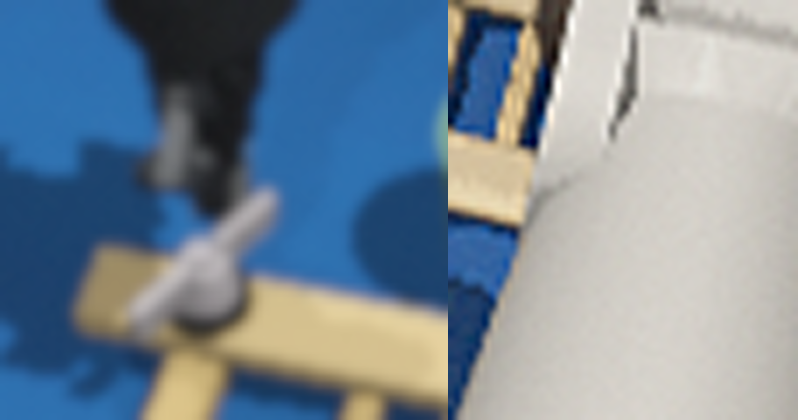

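The wing has turned about 75°; its free end now points up-right in scene, with the finger behind it. I'll continue this stroke.

Call:
{"name": "move_arm", "arguments": {"commands": [{"claw": -1, "travel": [0.41, 0.02, 0.03], "turn": 7}, {"claw": -1, "travel": [0.41, 0.02, 0.03], "turn": 7}, {"claw": -1, "travel": [0.41, 0.02, 0.03], "turn": 7}, {"claw": -1, "travel": [0.41, 0.02, 0], "turn": 7}, {"claw": -1, "travel": [0.41, 0.02, 0], "turn": 7}]}}

```text
time: 6.23
ee_pos: [0.5111, -0.087, 0.2247]
tcp_rot: [180.0, -0.0, 44.8]
wrist_force: [-1.5, -0.8, 0.4]
opening: 0.0004
```

Call:
{"name": "move_arm", "arguments": {"commands": [{"claw": -1, "travel": [0.41, 0.02, 0], "turn": 7}, {"claw": -1, "travel": [0.41, 0.02, 0], "turn": 7}, {"claw": -1, "travel": [0.41, 0.02, 0], "turn": 7}, {"claw": -1, "travel": [0.41, 0.02, 0], "turn": 7}, {"claw": -1, "travel": [0.41, 0.02, 0], "turn": 7}]}}

```text
time: 6.65
ee_pos: [0.529, -0.0776, 0.2245]
tcp_rot: [180.0, -0.0, 9.9]
wrist_force: [-1.3, -0.5, -0.9]
opening: -0.0
```

```bash
python3 look.py 4
```

```text
6.65 [ -8.34144507 161.80268693] [ 0.52900334 -0.07757813  0.22453898] 9.855869024376597 [-1.29827042 -0.46473373 -0.94260984] [-0.04921032  0.18203118 -0.025494  ]
phi 97.89610959640326 r 0.032732212316539805
```

View pics/l4.png

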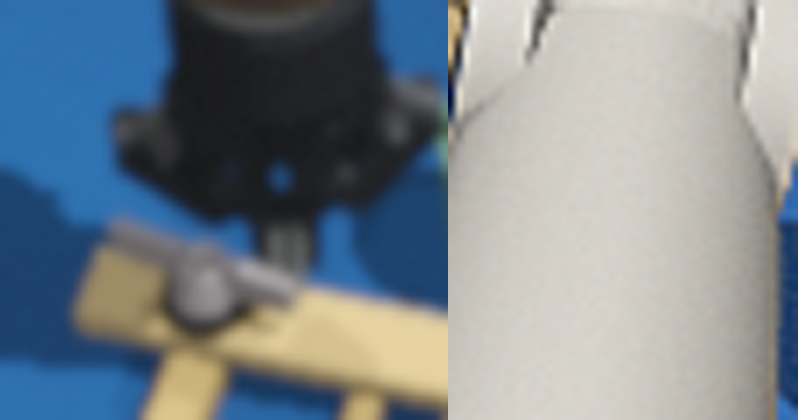

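The pushed wing is now near 72°, about 150° turned in all. Joint 6 is near its limit, so I'll lift, swing back and take the other wing.

Call:
{"name": "move_arm", "arguments": {"commands": [{"claw": -1, "travel": [-0.3, 0, 0], "turn": 0}, {"claw": -1, "travel": [0, 0, -2.5], "turn": 0}, {"claw": -1, "travel": [0, 0, -2.5], "turn": -5}, {"claw": -1, "travel": [0, 0, 0], "turn": -7}, {"claw": -1, "travel": [0, 0, 0], "turn": -7}]}}

```text
time: 7.17
ee_pos: [0.5258, -0.0782, 0.276]
tcp_rot: [179.9, -0.2, 29.5]
wrist_force: [-0.3, 0.8, -0.1]
opening: 0.0001
```

Call:
{"name": "move_arm", "arguments": {"commands": [{"claw": -1, "travel": [0, 0, 0], "turn": -7}, {"claw": -1, "travel": [0, 0, 0], "turn": -7}, {"claw": -1, "travel": [0, 0, 0], "turn": -7}, {"claw": -1, "travel": [0, 0, 0], "turn": -7}, {"claw": -1, "travel": [0, 0, 0], "turn": -7}]}}

```text
time: 7.58
ee_pos: [0.5254, -0.0781, 0.2742]
tcp_rot: [180.0, -0.0, 64.5]
wrist_force: [0.6, 1.0, 0.5]
opening: -0.0
```

Call:
{"name": "move_arm", "arguments": {"commands": [{"claw": -1, "travel": [0, 0, 0], "turn": -7}, {"claw": -1, "travel": [0, 0, 0], "turn": -7}, {"claw": -1, "travel": [0, 0, 0], "turn": -7}, {"claw": -1, "travel": [0, 0, 0], "turn": -7}, {"claw": -1, "travel": [0, 0, 0], "turn": -7}]}}

```text
time: 8.0
ee_pos: [0.5254, -0.0781, 0.2742]
tcp_rot: [180.0, 0.0, 99.5]
wrist_force: [-0.1, 0.2, -0.3]
opening: 0.0
```

Call:
{"name": "move_arm", "arguments": {"commands": [{"claw": -1, "travel": [0, 0, 0], "turn": -7}, {"claw": -1, "travel": [0, 0, 0], "turn": -7}, {"claw": -1, "travel": [0, 0, 0], "turn": -7}, {"claw": -1, "travel": [0, 0, 0], "turn": -7}, {"claw": -1, "travel": [0, 0, 0], "turn": -7}]}}

```text
time: 8.42
ee_pos: [0.5254, -0.0781, 0.2742]
tcp_rot: [180.0, 0.0, 134.5]
wrist_force: [0.2, -0.7, 0.2]
opening: -0.0002
```

Call:
{"name": "move_arm", "arguments": {"commands": [{"claw": -1, "travel": [0, 0, 0], "turn": -7}, {"claw": -1, "travel": [0, 0, 0], "turn": -7}, {"claw": -1, "travel": [0, 0, 0], "turn": -7}, {"claw": -1, "travel": [0, 0, 0], "turn": -7}, {"claw": -1, "travel": [0, 0, 0], "turn": -7}]}}

```text
time: 8.83
ee_pos: [0.5254, -0.0781, 0.2742]
tcp_rot: [180.0, 0.0, 169.5]
wrist_force: [-0.8, -0.4, -0.1]
opening: -0.0001
```

```bash
python3 look.py 5
```

```text
8.8333 [-8.4606203  2.0163958] [ 0.52539723 -0.07814615  0.27417793] 169.52298374011514 [-0.76553676 -0.39600555 -0.12444435] [-0.02273127 -0.02392237 -0.04126593]
phi 104.27182926971759 r 0.03286826113925865
```

View pics/l5.png

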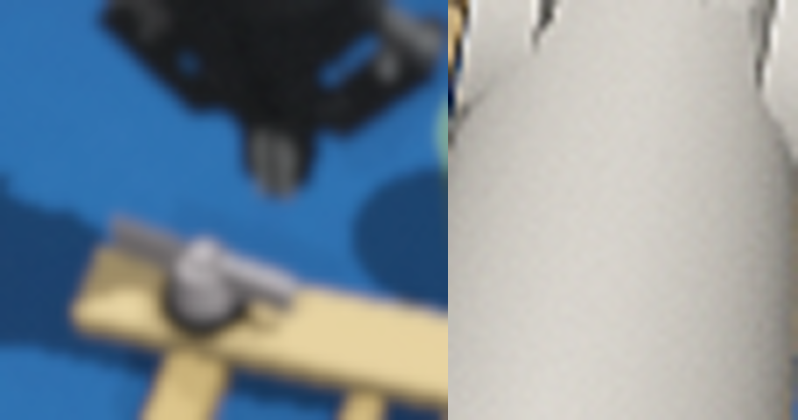

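Call:
{"name": "move_arm", "arguments": {"commands": [{"claw": -1, "travel": [-1.17, -1.83, 0], "turn": 0}, {"claw": -1, "travel": [-1.17, -1.83, 0], "turn": 0}, {"claw": -1, "travel": [-1.18, -1.84, 0], "turn": 0}, {"claw": -1, "travel": [0, 0, 0], "turn": -7}, {"claw": -1, "travel": [0, 0, 0], "turn": -7}]}}

```text
time: 9.35
ee_pos: [0.5495, -0.14, 0.2737]
tcp_rot: [180.0, -0.0, -177.1]
wrist_force: [0.8, 0.4, 0.5]
opening: 0.0003
```

Call:
{"name": "move_arm", "arguments": {"commands": [{"claw": -1, "travel": [0, 0, 0], "turn": -7}, {"claw": -1, "travel": [0, 0, 1.3], "turn": -7}, {"claw": -1, "travel": [0, 0, 1.3], "turn": -7}, {"claw": -1, "travel": [0, 0, 1.3], "turn": -5}, {"claw": -1, "travel": [0, 0, 1.2], "turn": 0}]}}

```text
time: 9.77
ee_pos: [0.5493, -0.1389, 0.2223]
tcp_rot: [-180.0, 0.0, -151.1]
wrist_force: [0.4, -0.7, 0.7]
opening: 0.0
```

Call:
{"name": "move_arm", "arguments": {"commands": [{"claw": -1, "travel": [0, 0, 0], "turn": 0}]}}

```text
time: 9.85
ee_pos: [0.5487, -0.1387, 0.2203]
tcp_rot: [179.9, -0.1, -151.4]
wrist_force: [0.0, -0.1, -1.1]
opening: -0.0001
```

```bash
python3 look.py 6
```

```text
9.85 [-14.18493836 -42.74150466] [ 0.54866131 -0.13867403  0.2203136 ] -151.44327262890843 [ 0.04162667 -0.08401287 -1.10991904] [ 0.01542919  0.02889034 -0.02630219]
phi 297.867513561791 r 0.032435559561268916
```

View pics/l6.png

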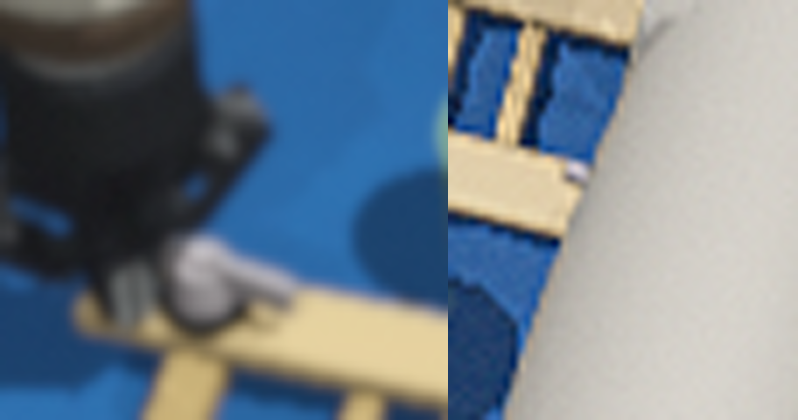

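The finger is down behind the second wing, and the visible wing has not moved. I'll make this stroke at normal speed over the part that cannot reach the stop.

Call:
{"name": "move_arm", "arguments": {"commands": [{"claw": -1, "travel": [0.41, 0.022, 0], "turn": 7}, {"claw": -1, "travel": [0.41, 0.022, 0], "turn": 7}, {"claw": -1, "travel": [0.41, 0.022, 0], "turn": 7}, {"claw": -1, "travel": [0.41, 0.022, 0], "turn": 7}, {"claw": -1, "travel": [0.41, 0.022, 0], "turn": 7}]}}

```text
time: 10.37
ee_pos: [0.5299, -0.143, 0.2241]
tcp_rot: [-180.0, 0.1, 173.3]
wrist_force: [0.4, -0.6, -0.9]
opening: -0.0002
```

Call:
{"name": "move_arm", "arguments": {"commands": [{"claw": -1, "travel": [0.41, 0.022, 0], "turn": 7}, {"claw": -1, "travel": [0.41, 0.022, 0], "turn": 7}, {"claw": -1, "travel": [0.41, 0.022, 0], "turn": 7}, {"claw": -1, "travel": [0.41, 0.022, 0], "turn": 7}, {"claw": -1, "travel": [0.41, 0.022, 0], "turn": 7}]}}

```text
time: 10.78
ee_pos: [0.5112, -0.135, 0.2241]
tcp_rot: [180.0, 0.1, 138.2]
wrist_force: [0.3, -1.0, -0.7]
opening: -0.0002
```

```bash
python3 look.py 7
```

```text
10.7833 [-14.78701758  26.96527202] [ 0.5112293  -0.13497149  0.22407564] 138.2476633947459 [ 0.31109168 -1.03499891 -0.74429476] [-0.128162   -0.08830302 -0.01348829]
phi 228.27198926967813 r 0.03345981865490233
```

View pics/l7.png

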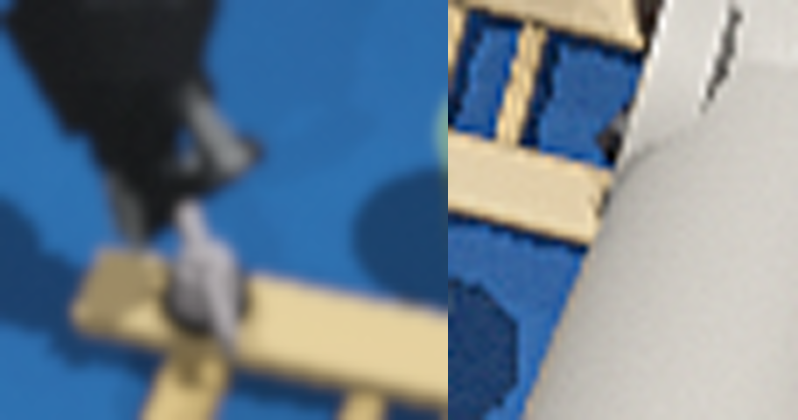

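The nut has turned about 200° in all, and the wing here is near 203°. One more normal-speed piece that stays clear of the stop, then short, slow strokes with force checks.

Call:
{"name": "move_arm", "arguments": {"commands": [{"claw": -1, "travel": [0.41, 0.022, 0], "turn": 7}, {"claw": -1, "travel": [0.41, 0.022, 0], "turn": 7}, {"claw": -1, "travel": [0.41, 0.022, 0], "turn": 7}, {"claw": -1, "travel": [0.2, 0.012, 0], "turn": 3.5}]}}

```text
time: 11.22
ee_pos: [0.5028, -0.1234, 0.2237]
tcp_rot: [179.9, 0.1, 114.1]
wrist_force: [0.0, -0.8, 0.0]
opening: -0.0001
```

Call:
{"name": "move_arm", "arguments": {"commands": [{"claw": -1, "travel": [0.15, 0.005, 0.04], "turn": 2.5}, {"claw": -1, "travel": [0.15, 0.005, 0.04], "turn": 2.5}, {"claw": -1, "travel": [0.15, 0.005, 0.04], "turn": 2.5}]}}

```text
time: 11.47
ee_pos: [0.5014, -0.1193, 0.2225]
tcp_rot: [179.9, 0.0, 106.8]
wrist_force: [-0.3, -0.6, 0.2]
opening: -0.0001
```

Call:
{"name": "move_arm", "arguments": {"commands": [{"claw": -1, "travel": [0.15, 0.005, 0], "turn": 2.5}, {"claw": -1, "travel": [0.15, 0.005, 0], "turn": 2.5}, {"claw": -1, "travel": [0.15, 0.005, 0], "turn": 2.5}]}}

```text
time: 11.72
ee_pos: [0.5005, -0.1149, 0.2224]
tcp_rot: [179.9, 0.0, 99.3]
wrist_force: [0.6, -0.6, 0.1]
opening: -0.0001
```

```bash
python3 look.py 8
```

```text
11.7167 [-12.93263361  67.7452271 ] [ 0.50045763 -0.11494607  0.22241687] 99.32211091648907 [ 0.56551681 -0.6179327   0.14993368] [-0.12823401 -0.01888668 -0.01713698]
phi 188.513322650746 r 0.03341050898946495
```

View pics/l8.png

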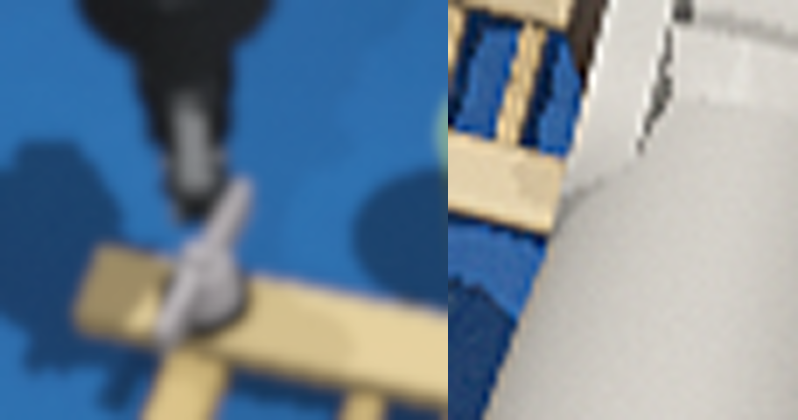

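Tracking well: the wing is near 163° and the force is at noise level. I'll continue with slow strokes.

Call:
{"name": "move_arm", "arguments": {"commands": [{"claw": -1, "travel": [0.15, 0.004, 0], "turn": 2.5}, {"claw": -1, "travel": [0.15, 0.004, 0], "turn": 2.5}, {"claw": -1, "travel": [0.15, 0.004, 0], "turn": 2.5}]}}

```text
time: 12.07
ee_pos: [0.5, -0.1105, 0.2222]
tcp_rot: [180.0, 0.0, 91.8]
wrist_force: [0.4, -0.5, 0.7]
opening: 0.0001
```

Call:
{"name": "move_arm", "arguments": {"commands": [{"claw": -1, "travel": [0.15, 0.004, 0], "turn": 2.5}, {"claw": -1, "travel": [0.15, 0.004, 0], "turn": 2.5}]}}

```text
time: 12.23
ee_pos: [0.5, -0.1075, 0.2221]
tcp_rot: [180.0, 0.0, 86.8]
wrist_force: [0.3, -0.1, 0.1]
opening: 0.0001
```

Call:
{"name": "move_arm", "arguments": {"commands": [{"claw": -1, "travel": [0.15, 0.004, 0], "turn": 2.5}, {"claw": -1, "travel": [0.15, 0.004, 0], "turn": 2.5}, {"claw": -1, "travel": [0.15, 0.004, 0], "turn": 2.5}]}}

```text
time: 12.48
ee_pos: [0.5006, -0.103, 0.2221]
tcp_rot: [180.0, 0.0, 79.3]
wrist_force: [0.1, -0.5, -0.7]
opening: -0.0
```

Call:
{"name": "move_arm", "arguments": {"commands": [{"claw": -1, "travel": [0.15, 0.004, 0], "turn": 2.5}, {"claw": -1, "travel": [0.15, 0.004, 0], "turn": 2.5}, {"claw": -1, "travel": [0.15, 0.004, 0], "turn": 2.5}]}}

```text
time: 12.73
ee_pos: [0.5017, -0.0987, 0.2221]
tcp_rot: [180.0, 0.0, 71.8]
wrist_force: [-0.0, -0.2, -0.3]
opening: -0.0002
```

Call:
{"name": "move_arm", "arguments": {"commands": [{"claw": -1, "travel": [0.15, 0.004, 0], "turn": 2.5}, {"claw": -1, "travel": [0.15, 0.004, 0], "turn": 2.5}, {"claw": -1, "travel": [0.15, 0.004, 0], "turn": 2.5}]}}

```text
time: 12.98
ee_pos: [0.5034, -0.0945, 0.222]
tcp_rot: [180.0, 0.0, 64.3]
wrist_force: [0.5, -1.4, -0.9]
opening: 0.0003
```

Call:
{"name": "move_arm", "arguments": {"commands": [{"claw": -1, "travel": [0.15, 0.004, 0], "turn": 2.5}, {"claw": -1, "travel": [0.15, 0.004, 0], "turn": 2.5}, {"claw": -1, "travel": [0.15, 0.004, 0], "turn": 2.5}]}}

```text
time: 13.23
ee_pos: [0.5056, -0.0906, 0.222]
tcp_rot: [180.0, 0.0, 56.8]
wrist_force: [0.1, -1.5, -0.4]
opening: 0.0
```

Call:
{"name": "move_arm", "arguments": {"commands": [{"claw": -1, "travel": [0.15, 0.004, 0], "turn": 2.5}, {"claw": -1, "travel": [0.15, 0.004, 0], "turn": 2.5}, {"claw": -1, "travel": [0.15, 0.004, 0], "turn": 2.5}]}}

```text
time: 13.48
ee_pos: [0.5084, -0.087, 0.222]
tcp_rot: [180.0, -0.0, 49.3]
wrist_force: [-0.9, -1.4, 0.5]
opening: -0.0
```

```bash
python3 look.py 9
```

```text
13.4833 [ -9.71051062 120.94797013] [ 0.50836192 -0.08701752  0.22198926] 49.34151682265261 [-0.92590405 -1.36797297  0.53804936] [-0.16664023  0.11288572  0.00070401]
phi 137.56489354323074 r 0.03406049487552234
```

View pics/l9.png

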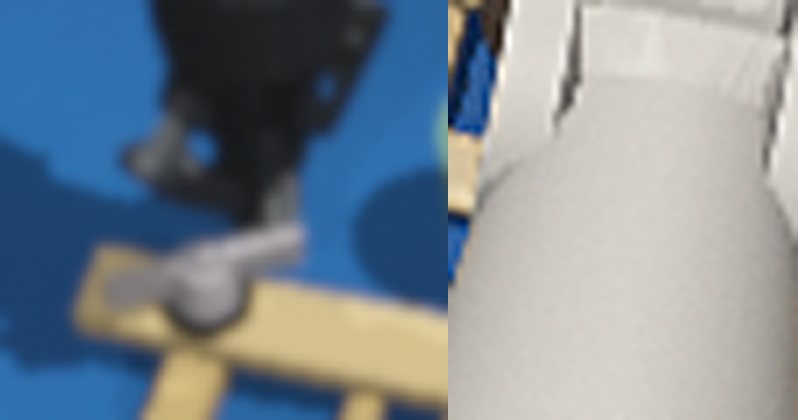

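The wing is near 112°, about 290° in all, and still turning freely. I'll continue.

Call:
{"name": "move_arm", "arguments": {"commands": [{"claw": -1, "travel": [0.15, 0.005, 0.02], "turn": 2.5}, {"claw": -1, "travel": [0.15, 0.005, 0.02], "turn": 2.5}, {"claw": -1, "travel": [0.15, 0.005, 0.02], "turn": 2.5}]}}

```text
time: 13.83
ee_pos: [0.5114, -0.0838, 0.2213]
tcp_rot: [180.0, -0.0, 41.9]
wrist_force: [-0.7, -0.3, 0.6]
opening: -0.0001
```

Call:
{"name": "move_arm", "arguments": {"commands": [{"claw": -1, "travel": [0.15, 0.005, 0], "turn": 2.5}, {"claw": -1, "travel": [0.15, 0.005, 0], "turn": 2.5}, {"claw": -1, "travel": [0.15, 0.005, 0], "turn": 2.5}]}}

```text
time: 14.08
ee_pos: [0.5145, -0.0812, 0.2211]
tcp_rot: [-180.0, 0.1, 34.3]
wrist_force: [-7.2, -2.4, 2.6]
opening: 0.0003
```

Force has jumped to about 7.6 N against the stroke, so this is probably the stop. I'll hold and look.

```bash
python3 look.py 10
```

```text
14.0833 [ -8.95482731 136.6975519 ] [ 0.51447281 -0.08116309  0.22106713] 34.34768272086643 [-7.21327721 -2.41671981  2.58876461] [-0.52501942  1.60574138 -0.01869322]
phi 123.41765093385922 r 0.0345485359207967
```

View pics/l10.png

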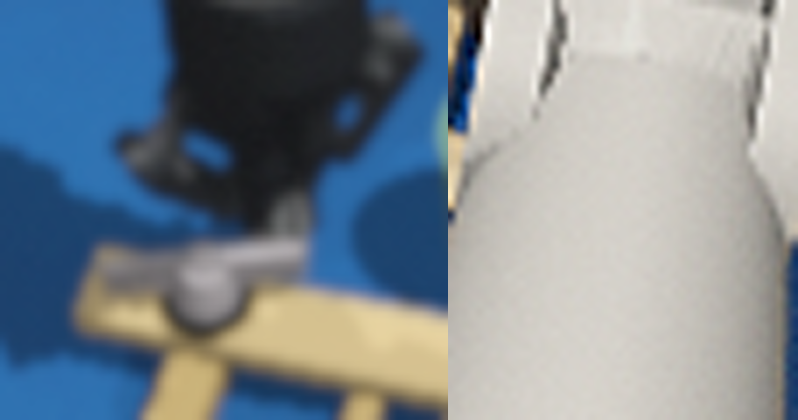

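Call:
{"name": "move_arm", "arguments": {"commands": [{"claw": -1, "travel": [0, 0, 0], "turn": 0}]}}

```text
time: 14.27
ee_pos: [0.5143, -0.0812, 0.2211]
tcp_rot: [-180.0, 0.1, 34.5]
wrist_force: [-6.4, -2.9, 2.9]
opening: -0.0004
```

Call:
{"name": "move_arm", "arguments": {"commands": [{"claw": -1, "travel": [0.06, 0.002, 0], "turn": 1}, {"claw": -1, "travel": [0, 0, 0], "turn": 0}]}}

```text
time: 14.43
ee_pos: [0.5146, -0.0809, 0.221]
tcp_rot: [-179.9, 0.2, 33.4]
wrist_force: [-7.8, -2.6, 4.0]
opening: -0.0003
```

The force rises with hardly any motion, so the nut is against its stop. I'll back off, lift clear, and check that it holds.

Call:
{"name": "move_arm", "arguments": {"commands": [{"claw": -1, "travel": [-0.5, -0.03, 0], "turn": 0}, {"claw": -1, "travel": [-0.3, 0, 0], "turn": 0}, {"claw": -1, "travel": [0, 0, -2], "turn": 0}, {"claw": -1, "travel": [0, 0, -3], "turn": 0}, {"claw": -1, "travel": [0, 0, -3], "turn": 0}]}}

```text
time: 14.85
ee_pos: [0.5081, -0.0849, 0.3015]
tcp_rot: [-179.9, 0.0, 33.4]
wrist_force: [0.6, -0.1, 0.5]
opening: 0.0002
```

```bash
python3 look.py 11
```

```text
14.85 [ -9.49053841 137.14515713] [ 0.50808902 -0.0849172   0.30147836] 33.364321749252156 [ 0.62989144 -0.08552335  0.53361026] [ 0.01695912 -0.01961054 -0.00579501]
phi 135.37238463498977 r 0.03570525163598185
```

View pics/l11.png

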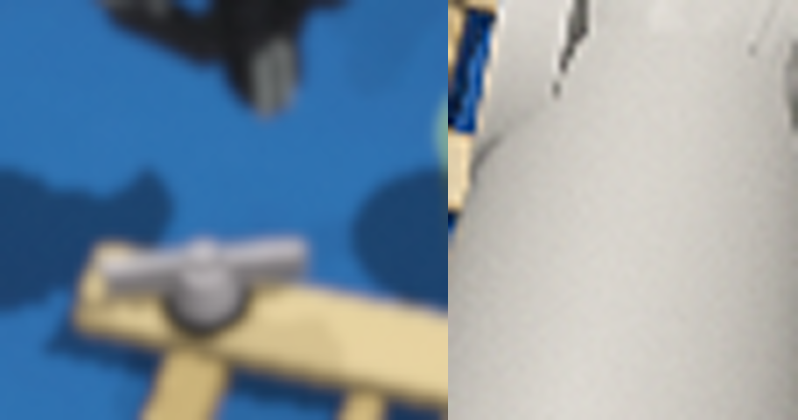

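Scene shows the wings nearly level at (105–300, 265) in the crop. The nut stayed where it was left and sits close on its washer. As a cross-check I'll make one more light stroke on the opposite wing.

Call:
{"name": "move_arm", "arguments": {"commands": [{"claw": -1, "travel": [0.54, 2.32, 0], "turn": 0}, {"claw": -1, "travel": [0.54, 2.32, 0], "turn": 0}, {"claw": -1, "travel": [0.55, 2.32, 0], "turn": 0}, {"claw": -1, "travel": [0, 0, 1.5], "turn": 0}, {"claw": -1, "travel": [0, 0, 2], "turn": 0}]}}

```text
time: 15.37
ee_pos: [0.5614, -0.1351, 0.2665]
tcp_rot: [179.9, -0.1, 33.3]
wrist_force: [0.6, 0.8, -0.9]
opening: 0.0
```

```bash
python3 look.py 12
```

```text
15.3667 [-13.53623795 133.16944741] [ 0.5614267  -0.13514815  0.2665057 ] 33.29445487955757 [ 0.61039552  0.76076323 -0.91059873] [-0.00122723 -0.01566659  0.01536211]
phi 317.9967912349125 r 0.03758097864854713
```

View pics/l12.png

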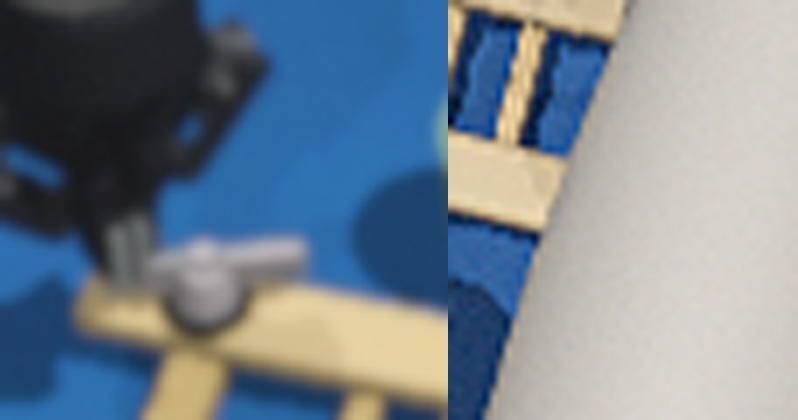

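Call:
{"name": "move_arm", "arguments": {"commands": [{"claw": -1, "travel": [0, 0, 1.5], "turn": 0}, {"claw": -1, "travel": [0, 0, 1.5], "turn": 0}, {"claw": -1, "travel": [0, 0, 1.4], "turn": 0}, {"claw": -1, "travel": [0, 0, 0], "turn": 0}, {"claw": -1, "travel": [-0.3, 0, 0], "turn": 0}]}}

```text
time: 15.88
ee_pos: [0.5578, -0.1355, 0.2224]
tcp_rot: [-180.0, 0.0, 33.3]
wrist_force: [-0.4, -0.3, 0.4]
opening: -0.0001
```

Call:
{"name": "move_arm", "arguments": {"commands": [{"claw": -1, "travel": [-0.2, 0, 0], "turn": 0}, {"claw": -1, "travel": [-0.1, 0, 0], "turn": 0}, {"claw": -1, "travel": [-0.1, 0, 0], "turn": 0}]}}

```text
time: 16.13
ee_pos: [0.5546, -0.1381, 0.2232]
tcp_rot: [179.9, -0.1, 33.2]
wrist_force: [0.2, -0.5, 0.1]
opening: -0.0001
```

Call:
{"name": "move_arm", "arguments": {"commands": [{"claw": -1, "travel": [-0.1, 0, 0], "turn": 0}, {"claw": -1, "travel": [-0.1, 0, 0], "turn": 0}]}}

```text
time: 16.3
ee_pos: [0.5533, -0.1389, 0.2228]
tcp_rot: [180.0, -0.1, 33.3]
wrist_force: [5.2, 4.7, 1.0]
opening: -0.0
```

The opposite wing resists at once where its contact was predicted, so the stop is confirmed. One small final press, then I'll withdraw.

Call:
{"name": "move_arm", "arguments": {"commands": [{"claw": -1, "travel": [-0.07, 0, 0], "turn": 0}, {"claw": -1, "travel": [0, 0, 0], "turn": 0}]}}

```text
time: 16.47
ee_pos: [0.553, -0.139, 0.2229]
tcp_rot: [180.0, -0.2, 33.3]
wrist_force: [5.3, 4.6, 0.9]
opening: -0.0002
```

Call:
{"name": "move_arm", "arguments": {"commands": [{"claw": -1, "travel": [0.5, 0, 0], "turn": 0}, {"claw": -1, "travel": [0.4, 0, 0], "turn": 0}, {"claw": -1, "travel": [0, 0, -2], "turn": 0}, {"claw": -1, "travel": [0, 0, -3], "turn": 0}, {"claw": -1, "travel": [0, 0, -3], "turn": 0}]}}

```text
time: 16.88
ee_pos: [0.5595, -0.1342, 0.3018]
tcp_rot: [-179.9, 0.1, 33.2]
wrist_force: [0.8, -0.1, 0.9]
opening: -0.0002
```

Call:
{"name": "move_arm", "arguments": {"commands": [{"claw": -1, "travel": [-1, 3, -2], "turn": 0}, {"claw": -1, "travel": [-1, 3, -2], "turn": 0}, {"claw": -1, "travel": [-1, 3, 0], "turn": 0}, {"claw": -1, "travel": [-1, 3, 0], "turn": 0}, {"claw": -1, "travel": [-1, 3, 0], "turn": 0}]}}

```text
time: 17.3
ee_pos: [0.6005, -0.2887, 0.3422]
tcp_rot: [180.0, 0.0, 33.3]
wrist_force: [0.8, 0.7, 0.4]
opening: 0.0001
```

Call:
{"name": "move_arm", "arguments": {"commands": [{"claw": -1, "travel": [-2.5, 2.5, 0], "turn": 0}, {"claw": -1, "travel": [-2.5, 2.5, 0], "turn": 0}, {"claw": -1, "travel": [-2.5, 2.5, 0], "turn": 0}, {"claw": -1, "travel": [-2.5, 2.5, 0], "turn": 0}, {"claw": -1, "travel": [-2, 2, 0], "turn": 0}]}}

```text
time: 17.72
ee_pos: [0.5648, -0.4558, 0.3413]
tcp_rot: [-180.0, 0.1, 33.2]
wrist_force: [0.8, -0.4, 0.1]
opening: 0.0001
```

Run:
```python
from h import *
o=status.get_obs();print(o['time'],o['ee_pos'],o['wrist_force'])
a=viewer.camera('scene');b=viewer.camera('top');cv2.imwrite('pics/sF.png',a);cv2.imwrite('pics/tF.png',b)
cv2.imwrite('pics/F.png',cv2.resize(np.hstack([a,b]),(800,300)))
a0=cv2.imread('pics/scene0.png');b0=cv2.imread('pics/top0.png')
x=[cv2.resize(i,(400,300),interpolation=cv2.INTER_CUBIC) for i in (a[176:224,193:257],b[163:211,248:312],b0[140:188,185:249],b[140:188,185:249])]
cv2.imwrite('pics/Fz.png',np.vstack([np.hstack(x[:2]),np.hstack(x[2:])]))
```

```text
17.7167 [ 0.56480711 -0.4558223   0.3412744 ] [ 0.7702607  -0.37405275  0.07160047]
```

View pics/F.png

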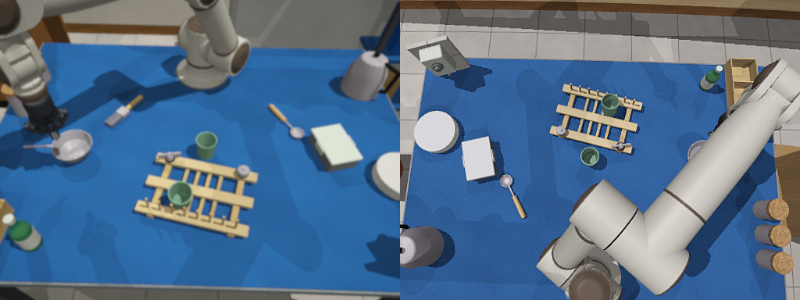

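View pics/Fz.png

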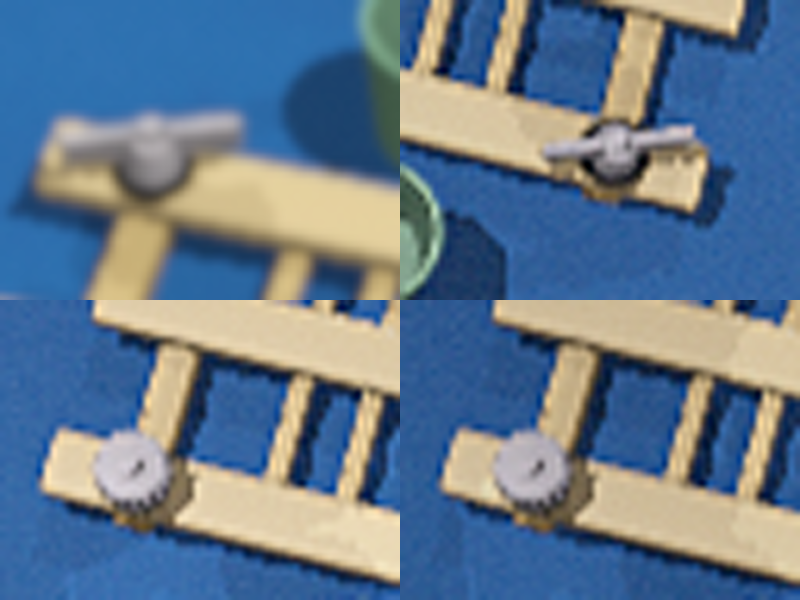

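```bash
python3 -c "
from h import *
b=cv2.imread('pics/tF.png')
A=atz('top',(248+(690-400)*.16,163+132*.16),.058);B=atz('top',(248+(548-400)*.16,163+152*.16),.058);print(np.degrees(np.arctan2(*(B-A)[1::-1])))
print(bot.job_done())"
```

```text
99.70503206440408
the job is handed in; nothing more can be done
None
```

I pushed the wing nut clockwise with the shut fingertips until it met its stop, and handed the job in at about 18 s. No verdict was reported.

- **Turn:** The wing line went from about 222° to about 100°, counting one full half-turn changeover between the wings. That is roughly 300° in all, or 5.3 rad, which lies within the stated 4.2 to 6.6 rad.
- **Stop:** Each wing met a firm stop at about 7 to 8 N. The check stroke on the opposite wing met it within about 1 mm of where I predicted.
- **Final pictures:** With the arm withdrawn, the nut stayed where it was left. The round cap's mark looks unchanged, and by eye the cups, strainer, lunch box, brush and spoon show no movement.
- **Not measured:** The sink of the nut (about 3 mm expected) is too small to read reliably in these images. "Fully home" therefore rests on the force at the stop and the turn count. Early triangulation of the wing span was 3.5 mm too long, and this had no effect on the strokes.

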